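# Lock the tube carousel on the mixer spindle with its R-clip

### The job

Put the tube carousel over the mixer's spindle, lowering it gently until it sits down on the shoulder, then lock it with the R-clip: push the clip's straight leg through the spindle's cross hole, from either end, until the bow springs over the spindle and the clip is fully home, and let go of it. The spindle stands a few millimetres higher or lower than drawn, so feel for the hole, and do not force the clip: never push on it with more than about 20 N. Leave the other things on the bench where they are.

Things in the scene. Friction and masses are not known exactly. Their poses are not given: they have to be found in the camera images.
- mixer: tube mixer, fixed: white housing 150 x 150 mm, flat top 70 mm above the bench; on it a steel shoulder 48 mm across up to 76 mm, then an upright steel spindle 24 mm across, its top bevelled over the last 6 mm to a flat 14 mm across. The spindle is shimmed: it stands up to 8 mm higher or lower than drawn, and no pose tells it. Origin on the bench under the spindle's axis, z up, yaw varies
- spindle_hole (a point): drawn middle of the spindle's cross hole, on its axis, 139 mm above the bench; the true hole lies up to 8 mm above or below this point, always 19 mm below the spindle's flat top. The hole, 8 mm wide and 8 mm high, goes right through along this x axis: the mixer's x, square to the housing's front panel with its black knob, which faces -x
- carousel: loose tube carousel, about 0.3 kg: grey disc 124 mm across, 8 mm thick, and on it a round aluminium hub 40 mm across, its top 48 mm above the disc's underside; a 28 mm bore goes through both. Origin at the centre of the underside, z up. Seated, the underside is 76 mm and the hub's top 124 mm above the bench, and it can turn
- clip: loose R-clip, 65 g, lying flat: a black grip tab 36 mm long (x -18 to 18), 16 mm wide (y -8 to 8), 22 mm tall; from its +x face a straight leg of 6 mm round steel runs along x at y = 0, 3 mm above the underside, with a square-cut end; beside it at +y, in the same plane, the sprung bow. Origin at the centre of the tab's underside, z up
- clip_tip (a point): square-cut end of the clip's straight leg, 84 mm ahead (+x) of the clip's origin and 3 mm above its underside
- clip_seat (a point): point on the leg's axis 32 mm ahead (+x) of the clip's origin: the spindle's middle comes here when the clip is home. The tab's front face then stands 2 mm off the spindle; the tab touching the spindle also counts as home
- clip_bow (a joint): how far the bow is sprung open, rad: 0 relaxed, about 0.14 as it passes the spindle. Bow of 6 mm steel, from the clip's x = 17 mm out to y = 18 at x = 33, in to y = 9.5 at x = 45 (waist), flared to y = 19 at x = 60. It meets the spindle with clip_seat about 24 mm short of the hole, resists with some 6 to 10 N, springs over about 13 mm short
- beaker: bystander: empty glass beaker, 64 mm across, 85 mm tall; origin at the centre of its underside
- jar: bystander: capped amber glass jar, 56 mm across, 85 mm tall; origin at the centre of its underside
- flask: bystander: conical glass flask, 72 mm across, 103 mm tall; origin at the centre of its underside
- wrench: bystander: steel wrench lying flat, 150 mm long; origin at its middle
- collar: bystander: small plain steel spacer ring, 34 mm across, 18 mm tall, not used here; origin at the centre of its underside
- vial: bystander: capped clear plastic bottle, 30 mm across, 100 mm tall; origin at the centre of its underside
Things that resemble listed ones, but are neither listed nor needed, are in the scene too. Several things have the shape of the carousel; the one meant has the colours described above. Leave any red look-alike of the clip alone.

How it is judged (in metres and radians):
On the way, in this order (a step that is already met when the one before it is completed fails the run):
1. the carousel sits on the mixer's shoulder over the spindle (horizontal distance between carousel and mixer below 0.004 m and z of carousel in the frame of mixer between 0.072 and 0.0785 m and angle between carousel's own z axis and vertical below 0.05 rad), for 0.2 s.
2. the clip's leg is through the cross hole and the bow has sprung over (horizontal distance between clip_seat and spindle_hole below 0.005 m and z of clip_seat in the frame of spindle_hole between -0.011 and 0.011 m and angle between the x axis of clip and the x axis of mixer, either way round below 0.17 rad and value of joint clip_bow below 0.06 rad), for 0.2 s.
At the end, for the whole second after the job is handed in: Carousel on the shoulder (underside at most 2.5 mm above it, centred within 4 mm, level); clip_seat within 5 mm of the spindle axis (11 mm in height of the drawn hole), leg within 10 degrees of the hole, bow sprung back (below 0.06 rad); both at rest (all of step 1 and all of step 2 and linear speed of each of clip, carousel below 0.02 m/s); the robot touches nothing.
It fails at once if the clip is forced: leg and bow together press on the spindle with more than 45 N (a push of 20 N plus the squeeze of the bow) (contact force between clip and mixer above 45 N).
It fails at once if the carousel is dropped or slammed onto the mixer (more than 60 N) (contact force between carousel and mixer above 60 N).
It fails at once if a bystander is knocked over or shifted by more than 30 mm (distance of any of beaker, jar, flask, wrench, collar, vial from where it was at the start of the episode above 0.03 m or angle between any of beaker, jar, flask, collar, vial's own z axis and vertical above 0.5 rad).
It also fails if it takes over 69 s, if anything falls off the work surface, if the arm or the gripper's body presses on something with over 40 N, if the wrist force passes 120 N, or if a joint passes its speed limit or range.

### The arm

A 6-joint arm with a two-finger parallel gripper is mounted at the origin on the work surface. World frame = base frame: x ahead of the robot, y to its left, z up, the work surface at z = 0. Lengths are in mm, angles in rad, forces in N, time in s.
With the tool pointing down it reaches from about 275 to 1000 mm from the base axis. Payload 8.4 kg.
Tool frame: the origin (TCP) lies at the very end of the fingers, on their centre line; the grasp point (between the pads) lies 19 mm behind it; z points along the fingers, y is the line along which they close (so a half turn about z gives the same grasp; the last joint's range is limited). The gripper opens to 85 mm and grips with 20 to 120 N. Pads are 22 mm wide; open, the fingers measure 114 mm over their backs; the gripper's body (76 mm by 85 mm) begins 54 mm behind the grasp point. The pads swing forward as they close: fully open they stand 13 mm farther back than shut.
Start: joints at [1.219, 0.353, 1.633, -0, 1.155, -0.002], TCP at [214.192, 587.154, 231.281] pointing down, gripper open.
Joint ranges: [-2.63, 2.63], [-0.92, 2.1], [0.06, 2.66], [-1.3, 4.44], [0, 2.69], [-3.02, 3.02]. Speed limits (rad/s): [2.22, 2.22, 2.79, 3.14, 3.14, 3.14].

### API

Orientations are given as [roll, pitch, yaw] about the fixed x, y, z axes, in that order (R = Rz(yaw) Ry(pitch) Rx(roll)).
In Python, from rig import sensors, grab_frame, camera_params, order gives the robot as it stands. The module is installed in compiled form; this text tells all that it offers.
- The arm moves only by the tool move_arm, never from a script. Its argument "motion" is a list of rows, each a list of 7 numbers: the turn, a rotation vector about the tool's x, y, z in parts of the range, where 1.0 means 2 rad, then the shift along the tool's x, y, z in shares of 0.5 m (1.0 is 0.5 m), then the finger opening in m, from 0 to 0.0854. A call has 1 to 8 rows; each row is the pose to reach, as a shift and turn from the pose commanded when the call began, along the tool's axes at that moment; what a row does not reach only later rows make up. A row lasts 1/8 s, in which the tool goes at most 62.5 mm and 10.7 degrees, less where a joint would pass 70% of its speed; a pose out of reach is approached as far as the arm can. A call with a gripper value outside its range is refused whole. The fingers move at their own pace and stop on an object; "grip_force" is the grip in N (left out, the last holds). Time passes only in rows, so rows that repeat a pose let the fingers close. It gives the time, the measured TCP pose, the force, the opening and the grip force at its end, in the units of the state.
- sensors.sense(): the state, without advancing time (a new reading comes with each control period).
- grab_frame(name): name is "scene" or "top" or "wrist"; returns (picture, depth): 480x640x3 uint8, red, green, blue; 480x640 float32, mm along the optical axis (not along the pixel's ray), 0 where there is no reading.
- camera_params(name): a dict with "camera_matrix" (3x3 intrinsics, pixels), "world_from_camera" (4x4, takes a point from camera to world coordinates). Camera axes: x right, y down, z forward; pixel columns grow to the right and rows downward; lengths in mm; the calibration is good to about 2 mm. A picture is of the moment at which its call begins: read the wrist's pose just before it. camera_params takes no time and is no camera call; for the wrist camera it gives the pose at the moment of the call.
- order.sign_off(): hands the job in; it is judged then, once.
The state is a dict: "clock": time; "qpos": joint angles; "qvel": joint speeds; "joint_efforts": joint torques, N m; "eef_pos": TCP position; "tcp_rot": TCP orientation; "contact_force": force on the tool from outside, world axes, zero at the start; "wrist_torque": the same for the moment, N m; "opening": opening from 0.0 (shut) to 1.0 (fully open); "grasp_force": force on a finger pad.
Only numpy, scipy, OpenCV 4.12 (cv2) and the standard library are available. Lean on these libraries where they do the work, as an engineer would, in place of code of your own. Each camera call takes 0.05 s, during which the arm holds its last target. There are 200 camera calls.

## Working session

There is one attempt and no reset: what is moved stays moved. The work goes in short steps, Python scripts to look and compute and a tool call to move; the robot and the scene stay as the last step left them, time stands still between calls to the robot, and variables do not carry over. Pictures are saved under pics/ and viewed, at most 10 in all, crops included, and the job is handed in when it is done.

Besides the shell and the picture viewer there is one more tool, called after "Call:" as name([rows], argument=value, ...), one row to a line, values as JSON. move_arm: Moves the arm, as the interface text tells. Its arguments: {"type":"object","properties":{"motion":{"type":"array","items":{"type":"array","items":{"type":"number"}}},"grip_force":{"type":"number"}},"required":["motion"]}

```bash
mkdir -p pics
cat > h.py <<'E'
import numpy as np, cv2
from rig import sensors, grab_frame, camera_params, order
def ray(P,u,v):
    K,T=np.array(P["camera_matrix"]),np.array(P["world_from_camera"])
    d=T[:3,:3]@np.linalg.solve(K,[u,v,1.]); return T[:3,3],d
def onplane(P,u,v,z):
    o,d=ray(P,u,v); return o+d*(z-o[2])/d[2]
def cloud(P,depth):
    K,T=np.array(P["camera_matrix"]),np.array(P["world_from_camera"])
    v,u=np.mgrid[:480,:640]; z=depth
    c=np.stack([(u-K[0,2])/K[0,0]*z,(v-K[1,2])/K[1,1]*z,z],-1)
    return c@T[:3,:3].T+T[:3,3]
def save(n,im,rgb=True): cv2.imwrite("pics/"+n+".png",im[...,::-1])
E
python3 - <<'E'
from h import *
np.set_printoptions(precision=3,suppress=True)
for n in("top","scene"):
    im,d=grab_frame(n);P=camera_params(n);save(n,im);np.savez(n+".npz",im=im,d=d,K=P["camera_matrix"],T=P["world_from_camera"]);print(n,P)
print(sensors.sense())
E
```

```text
top {'camera_matrix': array([[476.03 ,   0.   , 313.253],
       [  0.   , 476.03 , 243.268],
       [  0.   ,   0.   ,   1.   ]]), 'world_from_camera': array([[   0.004,   -0.994,    0.107,  429.453],
       [  -1.   ,   -0.004,    0.003,    2.819],
       [  -0.003,   -0.107,   -0.994, 1047.218],
       [   0.   ,    0.   ,    0.   ,    1.   ]])}
scene {'camera_matrix': array([[454.214,   0.   , 324.202],
       [  0.   , 454.214, 234.386],
       [  0.   ,   0.   ,   1.   ]]), 'world_from_camera': array([[   0.805,    0.457,   -0.379,  855.189],
       [   0.593,   -0.597,    0.54 , -452.383],
       [   0.02 ,   -0.659,   -0.752,  762.846],
       [   0.   ,    0.   ,    0.   ,    1.   ]])}
{'clock': 0.1, 'qpos': array([ 1.219,  0.354,  1.634, -0.   ,  1.155, -0.002]), 'qvel': array([-0.   , -0.002, -0.003, -0.002, -0.001,  0.001]), 'joint_efforts': array([ -0.001, -60.635, -34.282,  -0.   ,   0.004,  -0.   ]), 'eef_pos': array([214.039, 586.752, 230.658]), 'tcp_rot': array([-3.14 , -0.   ,  2.792]), 'contact_force': array([-0.662,  1.63 ,  0.053]), 'wrist_torque': array([-0.027, -0.003, -0.026]), 'grasp_force': 0.0, 'opening': 0.999520505546226}
```

View pics/top.png

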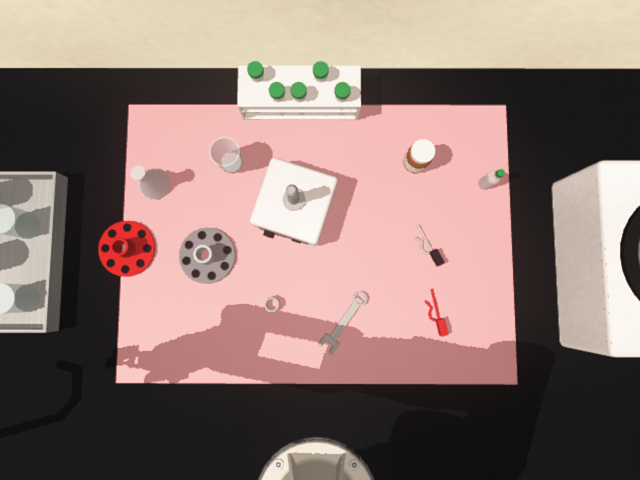

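View pics/scene.png

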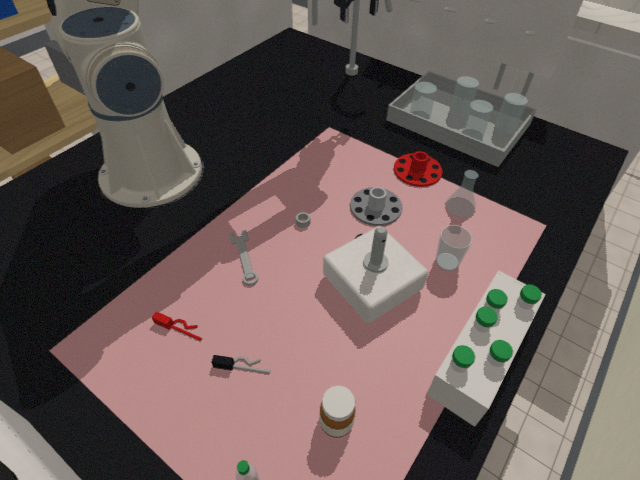

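Top view: the things shaped like the carousel are red at (127,248) and grey with a light hub at (207,255). The grey one fits. The clips are black-tabbed at (432,245) and red at (437,312), and the black one fits. The mixer spindle is at about (292,195). I'll confirm with one enlarged crop and measure.

```bash
cat > m.py <<'E'
from h import *
np.set_printoptions(precision=1,suppress=True)
D={n:dict(np.load(n+".npz")) for n in("top","scene")}
for n in D: D[n]["P"]=dict(camera_matrix=D[n]["K"],world_from_camera=D[n]["T"]); D[n]["W"]=cloud(D[n]["P"],D[n]["d"])
t=D["top"];s=D["scene"]
c=lambda n,x,y,w,h,k:cv2.resize(D[n]["im"][y:y+h,x:x+w],None,fx=k,fy=k,interpolation=cv2.INTER_CUBIC)
a=np.hstack([c("top",170,215,80,75,5),c("top",400,215,80,75,5)]);b=np.hstack([c("top",250,155,96,54,4),c("scene",205,340,96,54,4)])
save("crop",np.vstack([a,cv2.resize(b,(800,225))]))
for n in D:
    W=D[n]["W"];im=D[n]["im"].astype(int);ok=D[n]["d"]>0
    x,y,z=W[...,0],W[...,1],W[...,2]
    print(n,"bench z",np.median(z[ok&(abs(x-400)<60)&(abs(y+150)<60)]))
    m=ok&(abs(x-510)<120)&(abs(y-225)<100)
    mm=m&(z>40)&(z<60)&(abs(x-510)<50)&(abs(y-225)<50);print(" hub top n",mm.sum(),np.median(z[mm]),W[mm].mean(0))
    cc,r=cv2.minEnclosingCircle(W[mm][:,:2].astype(np.float32));print(" hub circle",cc,r)
    m=ok&(abs(x-630)<140)&(abs(y-45)<120)&(z>62)&(z<73)
    rc=cv2.minAreaRect(W[m][:,:2].astype(np.float32));print(" housing",m.sum(),np.median(z[m]),rc)
    m=ok&(abs(x-630)<60)&(abs(y-45)<60)&(z>125);print(" spindle",m.sum(),np.percentile(z[m],[50,90,95,99]))
    q=m&(z>np.percentile(z[m],97)-3);print(" top pts",q.sum(),W[q].mean(0),cv2.minEnclosingCircle(W[q][:,:2].astype(np.float32)))
    m=ok&(im.max(-1)<70)&(z<40)&(z>8)&(abs(y+255)<60)&(abs(x-530)<70)
    rc=cv2.minAreaRect(W[m][:,:2].astype(np.float32));print(" tab",m.sum(),np.percentile(z[m],[5,50,95]),rc)
    sp=im.max(-1)-im.min(-1)
    m=ok&(sp<40)&(z>1)&(z<14)&(im.max(-1)>90)&(abs(y+235)<60)&(abs(x-560)<60);print(" leg",m.sum(),W[m].min(0),W[m].max(0))
E
python3 m.py
```

```text
top bench z 1.2887412380866863
 hub top n 160 47.39073420761366 [513.8 238.7  47.2]
 hub circle (513.9234619140625, 239.3249969482422) 19.726604461669922
 housing 4141 70.21047666568165 ((635.7529296875, 78.66555786132812), (214.98074340820312, 151.28086853027344), 71.88594055175781)
 spindle 160 [162.4 166.5 167.1 167.9]
 top pts 53 [626.2  47.3 166. ] ((625.3265380859375, 46.800174713134766), 9.88973331451416)
 tab 79 [15.8 22.4 25.1] ((511.58349609375, -259.6830139160156), (30.724565505981445, 13.564501762390137), 27.93382453918457)
 leg 117 [ 503.2 -257.4    1.8] [ 585.1 -217.5   11. ]
scene bench z -0.9480531843547624
 hub top n 131 45.305058291035834 [516.  239.   44.6]
 hub circle (515.2845458984375, 239.72511291503906) 20.405147552490234
 housing 4043 68.16886555775079 ((638.0955200195312, 80.48307800292969), (220.8470001220703, 149.4134521484375), 72.3213882446289)
 spindle 257 [152.7 163.  164.2 165.4]
 top pts 51 [627.2  47.4 163.4] ((628.1751098632812, 45.52069854736328), 10.176793098449707)
 tab 230 [ 9.6 20.  22.6] ((512.0194091796875, -262.0494689941406), (35.933677673339844, 17.518444061279297), 29.30608367919922)
 leg 243 [ 503.9 -282.4    1. ] [ 586.1 -215.1    7.6]
```

View pics/crop.png

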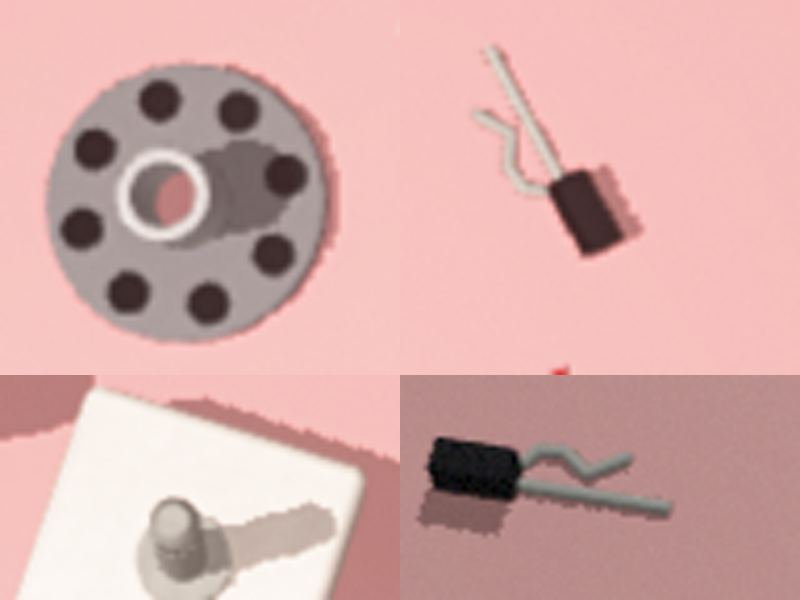

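The crop confirms the grey disc with a bare-aluminium hub, and the black-tab clip with its leg pointing up-left. I'll refine the housing yaw and work out the first move.

```bash
cat >> h.py <<'E'
from scipy.spatial.transform import Rotation as Ro
def plan(x,y,z,yaw=None):
    s=sensors.sense();p=np.array(s["eef_pos"]);R=Ro.from_euler("xyz",s["tcp_rot"]).as_matrix()
    Rt=R if yaw is None else Ro.from_euler("xyz",[np.pi,0,yaw]).as_matrix()
    rv=Ro.from_matrix(R.T@Rt).as_rotvec()
    print("t",round(s["clock"],2),"tcp",p.round(1),s["tcp_rot"].round(3),"turn",rv.round(3),"shift mm",(R.T@(np.array([x,y,z])-p)).round(1),"F",np.round(s["contact_force"],1))
E
cat > m2.py <<'E'
exec(open("m.py").read().split("c=lambda")[0])
for n in D:
    W=D[n]["W"];im=D[n]["im"].astype(int);x,y,z=W[...,0],W[...,1],W[...,2]
    m=(D[n]["d"]>0)&(im.min(-1)>(190 if n=="top" else 120))&(im.max(-1)-im.min(-1)<30)&(abs(z-69)<6)&(np.hypot(x-630,y-47)<125)
    k,l,st,ce=cv2.connectedComponentsWithStats(m.astype(np.uint8));i=1+st[1:,4].argmax()
    h=cv2.convexHull(W[l==i][:,:2].astype(np.float32));print(n,st[i],cv2.minAreaRect(h))
E
python3 m2.py; python3 -c "
from h import *
plan(514,239,200,1.99)"
```

```text
top [ 250  158   86   86 4024] ((625.7507934570312, 49.0927734375), (146.2158203125, 147.04541015625), 72.03791046142578)
scene [ 324  226  104   82 3934] ((626.8305053710938, 47.11946487426758), (147.6288299560547, 148.21090698242188), 72.3213882446289)
t 0.1 tcp [214.  586.8 230.7] [-3.14  -0.     2.792] turn [-0.001  0.     0.802] shift mm [-401.  -223.9   30.9] F [-0.7  1.6  0.1]
```

The rows are not in the units I measure in: shifts go in shares of 0.5 m and turns go in shares of 2 rad. I convert before sending: -0.401 m / 0.5 = -0.802, -0.35 m / 0.5 = -0.7, 0.8 rad / 2 = 0.4.

Call:
move_arm([
  [0,0,0.05,-0.1,-0.056,0.008,0.085],
  [0,0,0.1,-0.2,-0.112,0.016,0.085],
  [0,0,0.15,-0.3,-0.168,0.024,0.085],
  [0,0,0.2,-0.4,-0.224,0.032,0.085],
  [0,0,0.25,-0.5,-0.28,0.04,0.085],
  [0,0,0.3,-0.6,-0.336,0.048,0.085],
  [0,0,0.35,-0.7,-0.392,0.056,0.085],
  [0,0,0.4,-0.802,-0.448,0.062,0.085],
], grip_force=40)

```text
clock: 1.1
eef_pos: [515.0, 237.7, 199.9]
tcp_rot: [-3.141, -0.0, 1.989]
contact_force: [0.5, 1.0, 0.7]
opening: 0.992
grasp_force: 0.0
```

```bash
cat > w.py <<'E'
from h import *
import sys
np.set_printoptions(precision=2,suppress=True)
n=sys.argv[1]
P=camera_params("wrist");s=sensors.sense();im,d=grab_frame("wrist");save(n,im);np.savez(n+".npz",im=im,d=d,K=P["camera_matrix"],T=P["world_from_camera"])
print(s["clock"],s["eef_pos"],s["tcp_rot"],s["contact_force"]);print(P)
E
python3 w.py w1
```

```text
1.1 [514.98 237.65 199.94] [-3.14 -0.    1.99] [0.49 0.99 0.73]
{'camera_matrix': array([[421.05,   0.  , 328.33],
       [  0.  , 421.05, 236.3 ],
       [  0.  ,   0.  ,   1.  ]]), 'world_from_camera': array([[  0.91,   0.39,   0.11, 486.56],
       [  0.41,  -0.88,  -0.26, 301.57],
       [ -0.  ,   0.28,  -0.96, 343.76],
       [  0.  ,   0.  ,   0.  ,   1.  ]])}
```

View pics/w1.png

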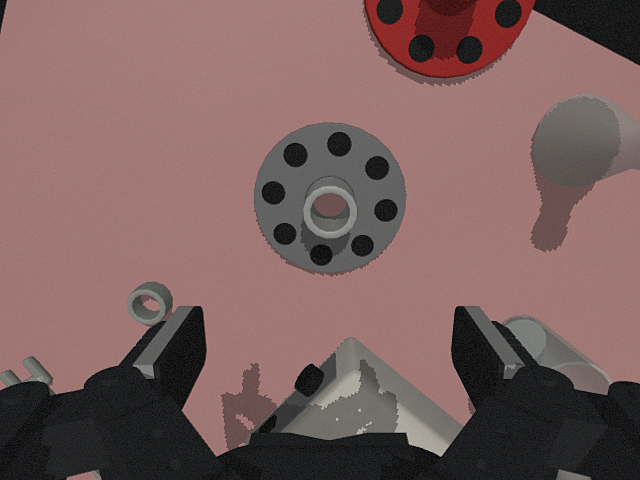

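The wrist view shows the grey carousel with its hub ring centred near (330,212), the red one at the top (450,20) and the flask at (575,140). I'll measure the hub from this view.

Run:
```python
from h import *
np.set_printoptions(precision=1,suppress=True)
f=np.load("w1.npz");P=dict(camera_matrix=f["K"],world_from_camera=f["T"]);W=cloud(P,f["d"])
x,y,z=W[...,0],W[...,1],W[...,2]
m=(f["d"]>0)&(np.hypot(x-514,y-239)<40)&(z>40)&(z<60)
print(m.sum(),np.median(z[m]),cv2.minEnclosingCircle(W[m][:,:2].astype(np.float32)))
im=f["im"].astype(int);g=(im.min(-1)>125)&(im.max(-1)-im.min(-1)<30);g[:,:290]=0;g[:,370:]=0;g[:170]=0;g[250:]=0
c=max(cv2.findContours(g.astype(np.uint8),0,1)[0],key=cv2.contourArea);e=cv2.fitEllipse(c);print(e,onplane(P,*e[0],47.5))
t=np.load("top.npz");o1,d1=ray(P,*e[0]);
Pt=dict(camera_matrix=t["K"],world_from_camera=t["T"])
im=t["im"].astype(int);g=(im.min(-1)>200);g[:,:190]=0;g[:,220:]=0;g[:240]=0;g[270:]=0
c=max(cv2.findContours(g.astype(np.uint8),0,1)[0],key=cv2.contourArea);e=cv2.fitEllipse(c);print(e,onplane(Pt,*e[0],47.5))
o2,d2=ray(Pt,*e[0]);k=np.linalg.lstsq(np.c_[d1,-d2],o2-o1,rcond=None)[0];print("tri",o1+k[0]*d1,o2+k[1]*d2)
plan(514.5,239.3,80);plan(514.5,239.3,23)
```

```text
1357 48.77777980076024 ((514.9396362304688, 239.48658752441406), 19.96990966796875)
((329.6318054199219, 211.28021240234375), (50.722965240478516, 52.36638259887695), 80.83110046386719) [514.7 239.8  47.5]
((201.89950561523438, 253.61544799804688), (16.260009765625, 17.390037536621094), 25.588600158691406) [514.3 241.   47.5]
tri [514.4 240.4  50.2] [514.1 240.4  50.1]
t 1.15 tcp [518.9 233.  199.7] [3.1 0.  2. ] turn [0. 0. 0.] shift mm [  7.9  -1.6 119.7] F [ 4.  -3.   0.3]
t 1.15 tcp [518.9 233.  199.7] [3.1 0.  2. ] turn [0. 0. 0.] shift mm [  8.1  -1.7 176.7] F [ 4.  -3.   0.3]
```

In the tool's units: 0.1765 m / 0.5 = 0.353, 0.165 m / 0.5 = 0.33.

Call:
move_arm([
  [0,0,0,0,0,0.1,0.085],
  [0,0,0,0,0,0.2,0.085],
  [0,0,0,0,0,0.28,0.085],
  [0,0,0,0,0,0.33,0.085],
  [0,0,0,0,0,0.353,0.085],
  [0,0,0,0,0,0.353,0.085],
  [0,0,0,0,0,0.353,0.03],
  [0,0,0,0,0,0.353,0.03],
], grip_force=40)

```text
clock: 2.15
eef_pos: [514.9, 239.6, 24.9]
tcp_rot: [3.14, -0.0, 1.992]
contact_force: [-0.4, -0.3, -0.0]
opening: 0.602
grasp_force: 0.0
```

Call:
move_arm([
  [0,0,0,0,0,0,0.03],
  [0,0,0,0,0,0,0.03],
  [0,0,0,0,0,0,0.03],
  [0,0,0,0,0,0,0.03],
])

```text
clock: 2.65
eef_pos: [514.8, 239.6, 25.0]
tcp_rot: [3.14, -0.0, 1.991]
contact_force: [-0.5, -1.2, 7.3]
opening: 0.456
grasp_force: 39.6
```

```bash
cat >> h.py <<'E'
import json
def cset(p,yaw): json.dump([list(map(float,p)),float(yaw)],open("cmd.json","w"))
def cadd(row):  # row = turn z, shift mm xyz
    p,yaw=json.load(open("cmd.json"));R=Ro.from_euler("xyz",[np.pi,0,yaw]).as_matrix()
    cset(np.array(p)+R@np.array(row[1:]),yaw-row[0])
def cplan(x,y,z,yaw=None):
    p,y0=json.load(open("cmd.json"));R=Ro.from_euler("xyz",[np.pi,0,y0]).as_matrix();s=sensors.sense()
    print("t",round(s["clock"],2),"cmd",np.round(p,1),round(y0,3),"tcp",s["eef_pos"].round(2),s["tcp_rot"].round(3),"F",s["contact_force"].round(1),"M",s["wrist_torque"].round(2),"open",round(s["opening"]*85.4,1),"| TURNz",round(0 if yaw is None else y0-yaw,3),"SHIFT",(R.T@(np.array([x,y,z])-p)).round(1))
E
python3 -c "
from h import *
cset([514.19,239.3,200.28],1.992);cadd([0,0,0,176.5]);cplan(514.2,239.3,215)"
```

```text
t 2.65 cmd [514.2 239.3  23.8] 1.992 tcp [514.84 239.61  24.98] [ 3.14  -0.     1.991] F [-0.5 -1.2  7.3] M [-0.04  0.18 -0.11] open 38.9 | TURNz 0 SHIFT [  -0.     0.  -191.2]
```

In the tool's units: -0.19 m / 0.5 = -0.38, -0.186 m / 0.5 = -0.372.

Call:
move_arm([
  [0,0,0,0,0,-0.04,0.03],
  [0,0,0,0,0,-0.1,0.03],
  [0,0,0,0,0,-0.18,0.03],
  [0,0,0,0,0,-0.26,0.03],
  [0,0,0,0,0,-0.33,0.03],
  [0,0,0,0,0,-0.372,0.03],
  [0,0,0,0,0,-0.38,0.03],
  [0,0,0,0,0,-0.38,0.03],
])

```text
clock: 3.65
eef_pos: [513.7, 239.1, 213.2]
tcp_rot: [-3.141, 0.0, 1.992]
contact_force: [0.1, -0.1, -3.3]
opening: 0.452
grasp_force: 41.5
```

```bash
python3 -c "
from h import *
cadd([0,0,0,-190]);cplan(626.2,47.2,213.8)"
```

```text
t 3.65 cmd [514.2 239.3 213.8] 1.992 tcp [513.67 239.08 213.19] [-3.141  0.     1.992] F [ 0.1 -0.1 -3.3] M [ 0.    0.02 -0.03] open 38.6 | TURNz 0 SHIFT [-221.1   23.7   -0. ]
```

In the tool's units: -0.221 m / 0.5 = -0.442, -0.03 m / 0.5 = -0.06.

Call:
move_arm([
  [0,0,0,-0.06,0.006,0,0.03],
  [0,0,0,-0.15,0.016,0,0.03],
  [0,0,0,-0.25,0.027,0,0.03],
  [0,0,0,-0.34,0.036,0,0.03],
  [0,0,0,-0.41,0.044,0,0.03],
  [0,0,0,-0.442,0.0474,0,0.03],
  [0,0,0,-0.442,0.0474,0,0.03],
  [0,0,0,-0.442,0.0474,0,0.03],
])

```text
clock: 4.65
eef_pos: [625.3, 48.2, 213.2]
tcp_rot: [-3.141, -0.001, 1.992]
contact_force: [0.0, 1.5, -3.2]
opening: 0.451
grasp_force: 41.5
```

```bash
python3 -c "
from h import *
cadd([0,-221,23.7,0]);cplan(626.2,47.2,108)
im,d=grab_frame('scene');im2,_=grab_frame('top');c=lambda a,x,y:cv2.resize(a[y:y+150,x:x+130],(520,600))[:,:400]
save('over',np.hstack([cv2.resize(im[130:330,300:433],(400,600)),cv2.resize(im2[130:280,240:340],(400,600))]))"
```

```text
t 4.65 cmd [626.2  47.3 213.8] 1.992 tcp [625.27  48.24 213.22] [-3.141e+00 -1.000e-03  1.992e+00] F [ 0.   1.5 -3.2] M [ 0.02  0.01 -0.01] open 38.5 | TURNz 0 SHIFT [-1.000e-01 -0.000e+00  1.058e+02]
```

View pics/over.png

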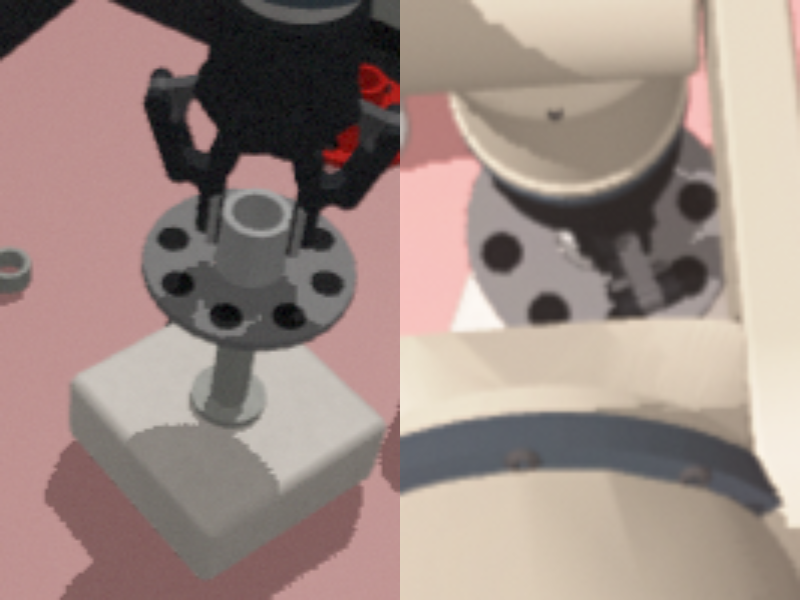

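The scene view shows the carousel held level, its hub at (255,235) in the left panel, above the spindle. I'll lower it slowly.

In the tool's units: 0.038 m / 0.5 = 0.076, 0.034 m / 0.5 = 0.068.

Call:
move_arm([
  [0,0,0,0,0,0.02,0.03],
  [0,0,0,0,0,0.04,0.03],
  [0,0,0,0,0,0.052,0.03],
  [0,0,0,0,0,0.06,0.03],
  [0,0,0,0,0,0.068,0.03],
  [0,0,0,0,0,0.076,0.03],
])

```text
clock: 5.5
eef_pos: [626.2, 47.2, 175.7]
tcp_rot: [3.141, 0.0, 1.992]
contact_force: [-0.3, 0.2, -3.3]
opening: 0.454
grasp_force: 41.5
```

```bash
python3 -c "
from h import *
cadd([0,0,0,38]);cplan(626.2,47.2,108)"
```

```text
t 5.5 cmd [626.2  47.3 175.8] 1.992 tcp [626.23  47.23 175.68] [3.141 0.    1.992] F [-0.3  0.2 -3.3] M [0.07 0.   0.05] open 38.8 | TURNz 0 SHIFT [-0.1 -0.  67.8]
```

In the tool's units: 0.066 m / 0.5 = 0.132, 0.062 m / 0.5 = 0.124.

Call:
move_arm([
  [0,0,0,0,0,0.012,0.03],
  [0,0,0,0,0,0.03,0.03],
  [0,0,0,0,0,0.05,0.03],
  [0,0,0,0,0,0.07,0.03],
  [0,0,0,0,0,0.09,0.03],
  [0,0,0,0,0,0.11,0.03],
  [0,0,0,0,0,0.124,0.03],
  [0,0,0,0,0,0.132,0.03],
])

```text
clock: 6.5
eef_pos: [626.0, 47.3, 109.3]
tcp_rot: [-3.141, -0.0, 1.992]
contact_force: [-0.4, 0.1, -3.2]
opening: 0.455
grasp_force: 41.5
```

```bash
python3 -c "
from h import *
cadd([0,0,0,66]);cplan(626.2,47.2,100)"
```

```text
t 6.5 cmd [626.2  47.3 109.8] 1.992 tcp [625.96  47.28 109.25] [-3.141 -0.     1.992] F [-0.4  0.1 -3.2] M [-0.03  0.07  0.03] open 38.9 | TURNz 0 SHIFT [-0.1 -0.   9.8]
```

In the tool's units: 0.008 m / 0.5 = 0.016, 0.007 m / 0.5 = 0.014.

Call:
move_arm([
  [0,0,0,0,0,0.004,0.03],
  [0,0,0,0,0,0.008,0.03],
  [0,0,0,0,0,0.012,0.03],
  [0,0,0,0,0,0.014,0.03],
  [0,0,0,0,0,0.016,0.03],
  [0,0,0,0,0,0.016,0.03],
])

```text
clock: 7.25
eef_pos: [626.1, 47.3, 101.8]
tcp_rot: [-3.142, -0.0, 1.992]
contact_force: [-0.6, 0.3, -3.9]
opening: 0.451
grasp_force: 41.5
```

```bash
python3 -c "
from h import *
cadd([0,0,0,8]);cplan(626.2,47.2,100)"
```

```text
t 7.25 cmd [626.2  47.3 101.8] 1.992 tcp [626.06  47.29 101.75] [-3.142 -0.     1.992] F [-0.6  0.3 -3.9] M [-0.02 -0.03 -0.  ] open 38.5 | TURNz 0 SHIFT [-0.1 -0.   1.8]
```

Call:
move_arm([
  [0,0,0,0,0,0.001,0.03],
  [0,0,0,0,0,0.002,0.03],
  [0,0,0,0,0,0.003,0.03],
  [0,0,0,0,0,0.003,0.03],
])

```text
clock: 7.75
eef_pos: [626.2, 47.3, 101.1]
tcp_rot: [3.141, 0.0, 1.992]
contact_force: [-3.3, -0.3, 5.4]
opening: 0.453
grasp_force: 42.2
```

In the tool's units: 0.0008 m / 0.5 = 0.0016, 0.0004 m / 0.5 = 0.0008.

Call:
move_arm([
  [0,0,0,0,0,0.0008,0.03],
  [0,0,0,0,0,0.0016,0.03],
  [0,0,0,0,0,0.0016,0.03],
])

```text
clock: 8.12
eef_pos: [626.2, 47.3, 101.0]
tcp_rot: [3.141, 0.0, 1.992]
contact_force: [-6.0, -0.4, 12.7]
opening: 0.454
grasp_force: 42.9
```

Contact at TCP 101, so the underside is at about 76 mm and the carousel is seated. I'll release and rise.

In the tool's units: -0.001 m / 0.5 = -0.002.

Call:
move_arm([
  [0,0,0,0,0,-0.002,0.03],
  [0,0,0,0,0,-0.002,0.055],
  [0,0,0,0,0,-0.002,0.075],
  [0,0,0,0,0,-0.002,0.075],
  [0,0,0,0,0,-0.002,0.075],
])

```text
clock: 8.75
eef_pos: [626.2, 47.3, 100.4]
tcp_rot: [-3.142, -0.0, 1.992]
contact_force: [0.3, -0.5, 0.6]
opening: 0.878
grasp_force: 0.0
```

In the tool's units: -0.14 m / 0.5 = -0.28, -0.12 m / 0.5 = -0.24, 0.2 rad / 2 = 0.1.

Call:
move_arm([
  [0,0,0,0,0,-0.04,0.085],
  [0,0,0,0,0,-0.1,0.085],
  [0,0,0,0,0,-0.18,0.085],
  [0,0,0,0,0,-0.24,0.085],
  [0,0,0.05,0,0,-0.28,0.085],
  [0,0,0.1,0,0,-0.28,0.085],
])

```text
clock: 9.5
eef_pos: [627.4, 47.4, 244.4]
tcp_rot: [3.137, 0.001, 1.789]
contact_force: [0.3, 0.3, -0.2]
opening: 0.991
grasp_force: 0.0
```

```bash
python3 -c "
from h import *
cadd([0,0,0,1.5+.8-1]);cadd([0.2,0,0,-140]);cplan(480,-175,200,0.5)
cplan(460,-160,200,0.5)
np.set_printoptions(precision=1,suppress=True)
for n in('top','scene'):
    im,d=grab_frame(n);W=cloud(camera_params(n),d);np.savez(n+'2.npz',im=im,d=d)
    m=(d>0)&(np.hypot(W[...,0]-626,W[...,1]-47)<25)&(abs(W[...,2]-124)<6);print(n,m.sum(),W[m].mean(0) if m.any() else 0,cv2.minEnclosingCircle(W[m][:,:2].astype(np.float32)) if m.any() else 0)
"
```

```text
t 9.5 cmd [626.2  47.3 240.5] 1.792 tcp [627.41  47.37 244.39] [3.137e+00 1.000e-03 1.789e+00] F [ 0.3  0.3 -0.2] M [ 0.06 -0.05 -0.06] open 84.6 | TURNz 1.292 SHIFT [-184.8 -191.4   40.5]
t 9.5 cmd [626.2  47.3 240.5] 1.792 tcp [627.41  47.37 244.39] [3.137e+00 1.000e-03 1.789e+00] F [ 0.3  0.3 -0.2] M [ 0.06 -0.05 -0.06] open 84.6 | TURNz 1.292 SHIFT [-165.8 -207.6   40.5]
top 21 [621.3  50.6 124. ] ((624.57861328125, 47.323062896728516), 19.65773582458496)
scene 173 [629.   40.9 122.6] ((626.2284545898438, 47.479949951171875), 20.142133712768555)
```

```bash
python3 -c "
from h import *
cplan(512,-261,180,0.5)"
```

```text
t 9.6 cmd [626.2  47.3 240.5] 1.792 tcp [626.47  47.3  242.45] [3.139 0.    1.791] F [-0.2 -0.4 -0.3] M [ 0.07 -0.01  0.02] open 84.8 | TURNz 1.292 SHIFT [-275.7 -179.    60.5]
```

In the tool's units: -0.2757 m / 0.5 = -0.5514, -0.02 m / 0.5 = -0.04, 1.292 rad / 2 = 0.646.

Call:
move_arm([
  [0,0,0.08,-0.06,-0.04,0,0.085],
  [0,0,0.16,-0.15,-0.1,0.02,0.085],
  [0,0,0.24,-0.24,-0.16,0.04,0.085],
  [0,0,0.325,-0.33,-0.22,0.06,0.085],
  [0,0,0.405,-0.42,-0.28,0.08,0.085],
  [0,0,0.485,-0.5,-0.33,0.1,0.085],
  [0,0,0.565,-0.54,-0.35,0.116,0.06],
  [0,0,0.646,-0.5514,-0.358,0.121,0.06],
])

```text
clock: 10.6
eef_pos: [511.0, -262.4, 179.9]
tcp_rot: [-3.141, 0.001, 0.495]
contact_force: [0.8, 0.1, 0.1]
opening: 0.702
grasp_force: 0.0
```

Call:
move_arm([
  [0,0,0,0,0,0,0.04],
  [0,0,0,0,0,0,0.04],
  [0,0,0,0,0,0,0.04],
  [0,0,0,0,0,0,0.04],
])

```text
clock: 11.1
eef_pos: [512.1, -260.6, 180.2]
tcp_rot: [3.141, -0.0, 0.502]
contact_force: [0.4, -0.8, -0.8]
opening: 0.47
grasp_force: 0.0
```

```bash
python3 w.py w2
python3 - <<'E'
from h import *
np.set_printoptions(precision=1,suppress=True)
cadd([1.292,-275.7,-179,60.5]);cplan(512,-261,180,.5)
f=np.load("w2.npz");P=dict(camera_matrix=f["K"],world_from_camera=f["T"]);W=cloud(P,f["d"]);im=f["im"].astype(int)
x,y,z=W[...,0],W[...,1],W[...,2];ok=f["d"]>0;sp=im.max(-1)-im.min(-1)
m=ok&(np.hypot(x-512,y+261)<40)&(z>8)&(z<35)&(im.max(-1)<70);r=cv2.minAreaRect(W[m][:,:2].astype(np.float32))
print("tab",m.sum(),np.percentile(z[m],[5,50,95]),r)
m2=m&(z>17);print("tabtop",np.median(z[m2]),cv2.minAreaRect(W[m2][:,:2].astype(np.float32)))
m=ok&(sp<25)&(im.max(-1)>90)&(z<20)&(x>515)&(abs(y+235)<45)&(x<610)
k,l,st,ce=cv2.connectedComponentsWithStats(m.astype(np.uint8));i=1+st[1:,4].argmax();q=W[l==i];print("leg",st[i],q.min(0),q.max(0),np.median(q[:,2]))
np.save("leg.npy",q)
E
```

```text
11.1 [ 512.11 -260.59  180.17] [ 3.14 -0.    0.5 ] [ 0.43 -0.76 -0.83]
{'camera_matrix': array([[421.05,   0.  , 328.33],
       [  0.  , 421.05, 236.3 ],
       [  0.  ,   0.  ,   1.  ]]), 'world_from_camera': array([[   0.48,   -0.84,   -0.25,  575.11],
       [  -0.88,   -0.46,   -0.14, -227.54],
       [   0.  ,    0.28,   -0.96,  323.99],
       [   0.  ,    0.  ,    0.  ,    1.  ]])}
t 11.15 cmd [ 512.  -260.9  180. ] 0.5 tcp [ 512.1 -260.7  180.1] [ 3.1 -0.   0.5] F [-0.2  1.   0.3] M [-0. -0.  0.] open 40.0 | TURNz 0.0 SHIFT [-0.  0. -0.]
tab 1055 [18.6 23.1 24.3] ((511.5895080566406, -262.8813781738281), (35.455039978027344, 15.798151969909668), 27.57200813293457)
tabtop 23.137660169166224 ((511.5730285644531, -262.8899841308594), (35.41785430908203, 15.798151969909668), 27.57200813293457)
leg [326  98   8  91 616] [ 526.2 -256.7    0.6] [ 585.7 -221.7    9.1] 6.873430471219933
```

View pics/w2.png

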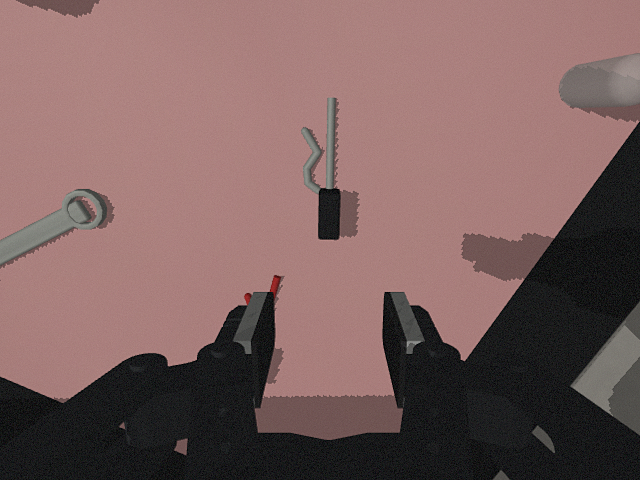

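The wrist view shows the black tab at (330,214) with its leg running up to its tip at (332,98). The red clip at (275,285) is clear of the descent. I'll go down to the tab.

```bash
python3 -c "
from h import *
cplan(511.4,-262.8,3.8)"
```

```text
t 11.15 cmd [ 512.  -260.9  180. ] 0.5 tcp [ 512.08 -260.67  180.13] [ 3.141 -0.     0.501] F [-0.2  1.   0.3] M [-0.   -0.03  0.02] open 40.0 | TURNz 0 SHIFT [ -1.4   1.3 176.2]
```

In the tool's units: 0.1762 m / 0.5 = 0.3524, 0.1745 m / 0.5 = 0.349.

Call:
move_arm([
  [0,0,0,-0.0028,0.0026,0.08,0.04],
  [0,0,0,-0.0028,0.0026,0.17,0.04],
  [0,0,0,-0.0028,0.0026,0.25,0.04],
  [0,0,0,-0.0028,0.0026,0.31,0.04],
  [0,0,0,-0.0028,0.0026,0.34,0.04],
  [0,0,0,-0.0028,0.0026,0.349,0.04],
  [0,0,0,-0.0028,0.0026,0.3524,0.04],
  [0,0,0,-0.0028,0.0026,0.3524,0.04],
])

```text
clock: 12.15
eef_pos: [511.9, -263.1, 4.7]
tcp_rot: [3.14, -0.001, 0.5]
contact_force: [0.1, 0.4, 0.6]
opening: 0.468
grasp_force: 0.0
```

Call:
move_arm([
  [0,0,0,0,0,0,0.02],
  [0,0,0,0,0,0,0.01],
  [0,0,0,0,0,0,0.01],
  [0,0,0,0,0,0,0.01],
  [0,0,0,0,0,0,0.01],
], grip_force=70)

```text
clock: 12.78
eef_pos: [511.8, -263.0, 4.7]
tcp_rot: [3.141, -0.001, 0.5]
contact_force: [0.1, 0.7, 6.4]
opening: 0.168
grasp_force: 69.2
```

Call:
move_arm([
  [0,0,0,0,0,-0.02,0.01],
  [0,0,0,0,0,-0.08,0.01],
  [0,0,0,0,0,-0.16,0.01],
  [0,0,0,0,0,-0.24,0.01],
  [0,0,0,0,0,-0.3,0.01],
  [0,0,0,0,0,-0.34,0.01],
  [0,0,0,0,0,-0.36,0.01],
  [0,0,0,0,0,-0.36,0.01],
])

```text
clock: 13.78
eef_pos: [511.4, -262.9, 184.4]
tcp_rot: [3.141, -0.001, 0.5]
contact_force: [-0.0, 0.7, 0.5]
opening: 0.168
grasp_force: 68.4
```

```bash
python3 -c "
from h import *
cadd([0,-1.4,1.3,176.2]);cadd([0,0,0,-180]);
a=-0.311;u=np.array([np.cos(a),np.sin(a)]);p=np.array([626.3,47.5])-u*190
cplan(p[0],p[1],184,a)"; python3 w.py w3
```

```text
t 13.78 cmd [ 511.4 -262.8  183.8] 0.5 tcp [ 511.44 -262.85  184.35] [ 3.141e+00 -1.000e-03  5.000e-01] F [-0.   0.7  0.5] M [-0.05  0.   -0.02] open 14.3 | TURNz 0.811 SHIFT [ 1.187e+02 -3.550e+02 -2.000e-01]
13.775 [ 511.44 -262.85  184.35] [ 3.14 -0.    0.5 ] [-0.05  0.65  0.5 ]
{'camera_matrix': array([[421.05,   0.  , 328.33],
       [  0.  , 421.05, 236.3 ],
       [  0.  ,   0.  ,   1.  ]]), 'world_from_camera': array([[   0.48,   -0.84,   -0.25,  574.4 ],
       [  -0.88,   -0.46,   -0.14, -229.89],
       [   0.  ,    0.28,   -0.96,  328.2 ],
       [   0.  ,    0.  ,    0.  ,    1.  ]])}
```

View pics/w3.png

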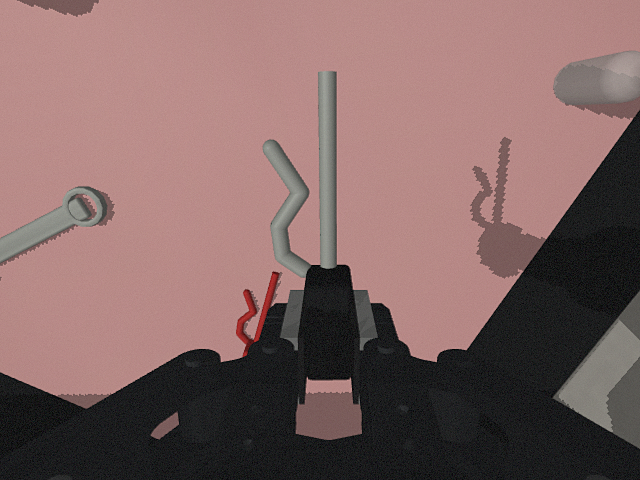

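The clip is held straight: the leg runs up column 328 from the tab at (328,270) to its tip at (328,72). I'll measure the leg in the tool frame and plan the staging pose.

```bash
cat > leg.py <<'E'
from h import *
import sys
np.set_printoptions(precision=2,suppress=True)
n=sys.argv[1];f=np.load(n+".npz");P=dict(camera_matrix=f["K"],world_from_camera=f["T"]);im=f["im"].astype(int)
tcp=np.array([float(v) for v in sys.argv[2:5]]);yaw=float(sys.argv[5]);R=Ro.from_euler("xyz",[np.pi,0,yaw]).as_matrix()
W=(cloud(P,f["d"])-tcp)@R   # tool frame
x,y,z=W[...,0],W[...,1],W[...,2]
m=(f["d"]>0)&(x>22)&(x<95)&(abs(y)<6)&(z<8)&(z>-15)
q=W[m];print("n",m.sum(),"tip x",np.percentile(q[:,0],99.5),"top z",np.percentile(q[:,2],[5,50]))
b=np.array([[v,q[abs(q[:,0]-v)<2][:,1].mean(),np.percentile(q[abs(q[:,0]-v)<2][:,2],20)] for v in range(26,83,6)])
print("y line (slope, at x=0):",np.polyfit(b[:,0],b[:,1],1)," z line",np.polyfit(b[:,0],b[:,2],1))
E
python3 leg.py w3 511.44 -262.85 184.35 0.5
python3 -c "
from h import *
cplan(512,84.2,184,-0.311)"
```

```text
n 3313 tip x 83.58485382780665 top z [-3.17 -1.87]
y line (slope, at x=0): [-0.    1.36]  z line [ 0.   -2.65]
t 13.82 cmd [ 511.4 -262.8  183.8] 0.5 tcp [ 511.03 -262.67  183.55] [-3.141  0.     0.5  ] F [ 0.  -0.2 -1.3] M [0.03 0.01 0.01] open 14.0 | TURNz 0.811 SHIFT [ 1.668e+02 -3.042e+02 -2.000e-01]
```

In the tool's units: -0.3042 m / 0.5 = -0.6084, -0.287 m / 0.5 = -0.574, 0.811 rad / 2 = 0.4055.

Call:
move_arm([
  [0,0,0.05,0.04,-0.076,0,0.01],
  [0,0,0.1,0.09,-0.16,0,0.01],
  [0,0,0.15,0.14,-0.25,0,0.01],
  [0,0,0.2,0.19,-0.34,0,0.01],
  [0,0,0.25,0.24,-0.43,0,0.01],
  [0,0,0.3,0.28,-0.51,0,0.01],
  [0,0,0.35,0.316,-0.574,0,0.01],
  [0,0,0.4055,0.3336,-0.6084,0,0.01],
])

```text
clock: 14.82
eef_pos: [511.0, 85.9, 182.6]
tcp_rot: [3.141, 0.002, -0.313]
contact_force: [0.2, -0.4, -0.7]
opening: 0.169
grasp_force: 68.5
```

Call:
move_arm([
  [0,0,0,0,0,0,0.01],
  [0,0,0,0,0,0,0.01],
  [0,0,0,0,0,0,0.01],
  [0,0,0,0,0,0,0.01],
])

```text
clock: 15.32
eef_pos: [511.9, 83.5, 183.7]
tcp_rot: [3.141, 0.0, -0.312]
contact_force: [0.3, -0.4, -0.5]
opening: 0.169
grasp_force: 68.4
```

```bash
python3 w.py w4
python3 - <<'E'
from h import *
np.set_printoptions(precision=2,suppress=True)
cadd([0.811,166.8,-304.2,0]);cplan(626.3,47.5,184,-0.311)
p,yaw=json.load(open("cmd.json"));s=sensors.sense()
f=np.load("w4.npz");P=dict(camera_matrix=f["K"],world_from_camera=f["T"])
R=Ro.from_euler("xyz",[np.pi,0,s["tcp_rot"][2]]).as_matrix();W=(cloud(P,f["d"])-s["eef_pos"])@R
x,y,z=W[...,0],W[...,1],W[...,2];ok=f["d"]>0
m=ok&(x>22)&(x<95)&(abs(y)<6)&(z<8)&(z>-15);q=W[m];print("leg tip",np.percentile(q[:,0],99.5),"y",q[:,1].mean(),"z",np.percentile(q[:,2],20))
m=ok&(np.hypot(x-120,y)<20)&(z>10)&(z<50);q=W[m];print("spindle z (tool, down)",m.sum(),np.percentile(q[:,2],[1,5,20,50]))
t=q[q[:,2]<np.percentile(q[:,2],5)+2];print("flat",len(t),t.mean(0),cv2.minEnclosingCircle(t[:,:2].astype(np.float32)))
t=q[q[:,2]<np.percentile(q[:,2],5)+20];print("spindle y range",np.percentile(t[:,1],[1,99]))
# hub top ring
m=ok&(np.hypot(x-120,y)<24)&(abs(z-60)<6);q=W[m];print("hub",len(q),np.median(q[:,2]),cv2.minEnclosingCircle(q[:,:2].astype(np.float32)))
E
```

```text
15.325 [511.92  83.49 183.73] [ 3.14  0.   -0.31] [ 0.32 -0.36 -0.51]
{'camera_matrix': array([[421.05,   0.  , 328.33],
       [  0.  , 421.05, 236.3 ],
       [  0.  ,   0.  ,   1.  ]]), 'world_from_camera': array([[ -0.31,  -0.91,  -0.27, 580.3 ],
       [ -0.95,   0.29,   0.09,  60.34],
       [  0.  ,   0.28,  -0.96, 327.51],
       [  0.  ,   0.  ,   0.  ,   1.  ]])}
t 15.38 cmd [512.   84.2 183.8] -0.311 tcp [511.9   83.61 183.75] [ 3.14  0.   -0.31] F [ 0.6 -0.4 -0.9] M [0.01 0.03 0.  ] open 14.3 | TURNz -0.0 SHIFT [120.1  -0.1  -0.2]
leg tip 84.68866525113746 y 1.0022906500094728 z -2.528649432340643
spindle z (tool, down) 905 [21.4  22.2  24.25 37.47]
flat 178 [109.86   0.05  22.76] ((110.46573638916016, 0.11295747756958008), 6.375514030456543)
spindle y range [-9.44  9.69]
hub 2120 58.900637092248914 ((117.19302368164062, 0.047793060541152954), 19.47834014892578)
```

View pics/w4.png

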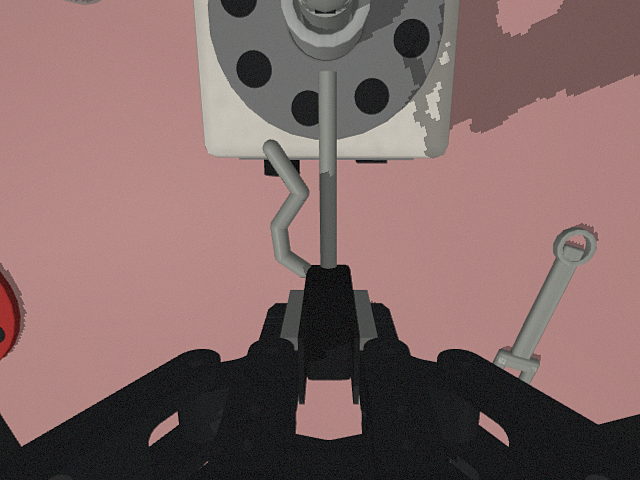

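The housing front edge (row 156) is square to the leg (column 328), so the yaw is right. The spindle is cut off at the top of the frame. I'll move 60 mm forward, with the leg above it, to compare centre lines.

In the tool's units: 0.06 m / 0.5 = 0.12, 0.052 m / 0.5 = 0.104.

Call:
move_arm([
  [0,0,0,0.03,0,0,0.01],
  [0,0,0,0.07,0,0,0.01],
  [0,0,0,0.104,0,0,0.01],
  [0,0,0,0.12,0,0,0.01],
  [0,0,0,0.12,0,0,0.01],
  [0,0,0,0.12,0,0,0.01],
  [0,0,0,0.12,0,0,0.01],
])

```text
clock: 16.25
eef_pos: [568.5, 65.9, 183.8]
tcp_rot: [3.141, 0.0, -0.311]
contact_force: [0.2, 0.3, -1.3]
opening: 0.166
grasp_force: 68.4
```

```bash
python3 w.py w5
python3 - <<'E'
from h import *
np.set_printoptions(precision=2,suppress=True)
cadd([0,60,0,0]);cplan(626.3,47.5,184,-0.311)
s=sensors.sense()
f=np.load("w5.npz");P=dict(camera_matrix=f["K"],world_from_camera=f["T"])
R=Ro.from_euler("xyz",[np.pi,0,s["tcp_rot"][2]]).as_matrix();W=(cloud(P,f["d"])-s["eef_pos"])@R
x,y,z=W[...,0],W[...,1],W[...,2];ok=f["d"]>0
m=ok&(x>22)&(x<95)&(abs(y)<6)&(z<8)&(z>-15);q=W[m];print("leg tip",np.percentile(q[:,0],99.5),"y edges",np.percentile(q[:,1],[2,98]),"z",np.percentile(q[:,2],20))
m=ok&(np.hypot(x-60,y)<20)&(z>10)&(z<48);q=W[m];print("spindle n",len(q),np.percentile(q[:,2],[1,5,20,50]))
t=q[q[:,2]<np.percentile(q[:,2],5)+2.5];print("flat",len(t),t.mean(0),cv2.minEnclosingCircle(t[:,:2].astype(np.float32)))
print("spindle circ",cv2.minEnclosingCircle(q[:,:2].astype(np.float32)),np.percentile(q[:,1],[1,99]),np.percentile(q[:,0],[1,99]))
m=ok&(np.hypot(x-60,y)<26)&(abs(z-59)<5);q=W[m];print("hub",len(q),np.median(q[:,2]),cv2.minEnclosingCircle(q[:,:2].astype(np.float32)))
m=ok&(abs(z-114)<5)&(np.hypot(x-60,y)<120)&(f["im"].min(-1)>90);q=W[m];print("housing",cv2.minAreaRect(q[:,:2].astype(np.float32)))
E
```

```text
16.25 [568.55  65.94 183.81] [ 3.14  0.   -0.31] [ 0.21  0.32 -1.33]
{'camera_matrix': array([[421.05,   0.  , 328.33],
       [  0.  , 421.05, 236.3 ],
       [  0.  ,   0.  ,   1.  ]]), 'world_from_camera': array([[ -0.31,  -0.91,  -0.27, 636.98],
       [ -0.95,   0.29,   0.09,  42.84],
       [  0.  ,   0.28,  -0.96, 327.59],
       [  0.  ,   0.  ,   0.  ,   1.  ]])}
t 16.3 cmd [569.1  65.8 183.8] -0.311 tcp [568.65  65.97 183.89] [ 3.14  0.   -0.31] F [ 0.1 -0.2 -1.2] M [-0.03 -0.03  0.01] open 14.3 | TURNz -0.0 SHIFT [60.1 -0.1 -0.2]
leg tip 84.53574445588922 y edges [-1.91  3.84] z -2.4511985843639423
spindle n 1845 [16.39 16.84 17.75 19.95]
flat 789 [61.38  0.49 17.84] ((61.353538513183594, 0.5044716000556946), 9.666403770446777)
spindle circ ((61.102333068847656, 0.6294237375259399), 11.99929428100586) [-10.51  11.89] [51.12 71.33]
hub 2173 58.935545937156036 ((60.249507904052734, 0.5768128633499146), 19.919445037841797)
housing ((59.64195251464844, 0.7830734252929688), (144.42471313476562, 148.9645538330078), 0.06742117553949356)
```

View pics/w5.png

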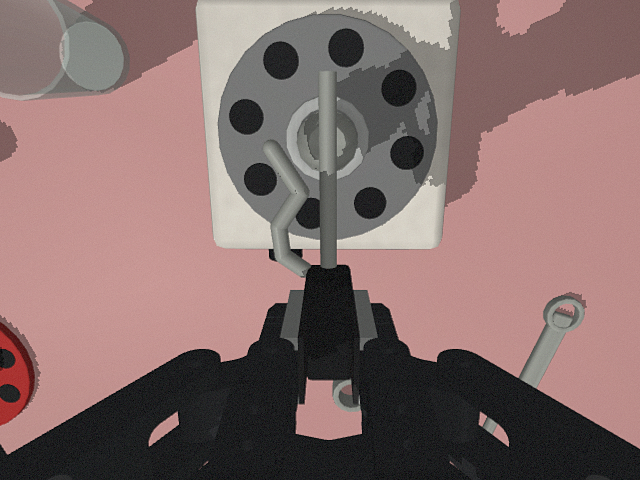

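Leg centre line at y≈0.97 and spindle centre at about 0.63 (tool frame), so I need about −0.3 mm in y; the yaw matches within 0.1°. Next I'll feel the spindle's top with the tab's underside: move over it, then lower.

In the tool's units: 0.06 m / 0.5 = 0.12, 0.052 m / 0.5 = 0.104.

Call:
move_arm([
  [0,0,0,0.03,-0.0006,0,0.01],
  [0,0,0,0.07,-0.0006,0,0.01],
  [0,0,0,0.104,-0.0006,0.006,0.01],
  [0,0,0,0.12,-0.0006,0.012,0.01],
  [0,0,0,0.12,-0.0006,0.018,0.01],
  [0,0,0,0.12,-0.0006,0.02,0.01],
  [0,0,0,0.12,-0.0006,0.02,0.01],
  [0,0,0,0.12,-0.0006,0.02,0.01],
])

```text
clock: 17.3
eef_pos: [626.0, 47.9, 174.0]
tcp_rot: [-3.142, -0.0, -0.311]
contact_force: [0.5, 0.1, -1.2]
opening: 0.171
grasp_force: 68.4
```

In the tool's units: 0.0015 m / 0.5 = 0.003, 0.001 m / 0.5 = 0.002.

Call:
move_arm([
  [0,0,0,0,0,0.001,0.01],
  [0,0,0,0,0,0.002,0.01],
  [0,0,0,0,0,0.003,0.01],
  [0,0,0,0,0,0.003,0.01],
])

```text
clock: 17.8
eef_pos: [626.2, 47.7, 172.2]
tcp_rot: [3.142, 0.0, -0.311]
contact_force: [-0.7, 0.3, -0.3]
opening: 0.162
grasp_force: 68.4
```

In the tool's units: 0.001 m / 0.5 = 0.002, 0.0005 m / 0.5 = 0.001.

Call:
move_arm([
  [0,0,0,0,0,0.001,0.01],
  [0,0,0,0,0,0.002,0.01],
  [0,0,0,0,0,0.002,0.01],
])

```text
clock: 18.18
eef_pos: [626.2, 47.7, 171.2]
tcp_rot: [3.142, 0.0, -0.311]
contact_force: [0.0, 0.6, -0.9]
opening: 0.166
grasp_force: 68.4
```

Call:
move_arm([
  [0,0,0,0,0,0.001,0.01],
  [0,0,0,0,0,0.002,0.01],
  [0,0,0,0,0,0.002,0.01],
])

```text
clock: 18.55
eef_pos: [626.2, 47.7, 170.2]
tcp_rot: [3.142, 0.0, -0.311]
contact_force: [0.3, -0.3, -0.2]
opening: 0.17
grasp_force: 68.4
```

In the tool's units: 0.001 m / 0.5 = 0.002, 0.0005 m / 0.5 = 0.001.

Call:
move_arm([
  [0,0,0,0,0,0.001,0.01],
  [0,0,0,0,0,0.002,0.01],
  [0,0,0,0,0,0.002,0.01],
])

```text
clock: 18.92
eef_pos: [626.5, 47.8, 170.0]
tcp_rot: [-3.141, -0.001, -0.311]
contact_force: [-1.1, -0.0, 5.4]
opening: 0.17
grasp_force: 69.2
```

Contact with the spindle top is at TCP ≈170.0, so the hole's axis is at TCP ≈148.0. I'll back off and drop to hole height.

In the tool's units: -0.11 m / 0.5 = -0.22, -0.105 m / 0.5 = -0.21.

Call:
move_arm([
  [0,0,0,0,0,-0.01,0.01],
  [0,0,0,-0.04,0,-0.012,0.01],
  [0,0,0,-0.1,0,-0.012,0.01],
  [0,0,0,-0.17,0,-0.012,0.01],
  [0,0,0,-0.21,0,0.006,0.01],
  [0,0,0,-0.22,0,0.03,0.01],
  [0,0,0,-0.22,0,0.0426,0.01],
  [0,0,0,-0.22,0,0.0426,0.01],
])

```text
clock: 19.92
eef_pos: [522.0, 81.2, 147.4]
tcp_rot: [3.141, 0.001, -0.311]
contact_force: [0.9, -0.8, -0.3]
opening: 0.17
grasp_force: 68.5
```

In the tool's units: 0.012 m / 0.5 = 0.024, 0.011 m / 0.5 = 0.022.

Call:
move_arm([
  [0,0,0,0,0,0,0.01],
  [0,0,0,0.006,0,0,0.01],
  [0,0,0,0.012,0,0,0.01],
  [0,0,0,0.018,0,0,0.01],
  [0,0,0,0.022,0,0,0.01],
  [0,0,0,0.024,0,0,0.01],
  [0,0,0,0.024,0,0,0.01],
])

```text
clock: 20.8
eef_pos: [532.9, 77.7, 148.0]
tcp_rot: [3.142, 0.0, -0.311]
contact_force: [0.0, -0.1, -1.2]
opening: 0.169
grasp_force: 68.5
```

```bash
python3 -c "
from h import *
cadd([0,60,-.3,10]);cadd([0,0,0,4.5]);cadd([0,-98,0,21.3]);cplan(626.3,47.5,148,-0.311)"
```

```text
t 20.8 cmd [533.   77.7 148. ] -0.311 tcp [532.92  77.7  147.96] [ 3.142  0.    -0.311] F [ 0.  -0.1 -1.2] M [0.03 0.03 0.01] open 14.4 | TURNz -0.0 SHIFT [98.1  0.2 -0. ]
```

In the tool's units: 0.0035 m / 0.5 = 0.007, 0.003 m / 0.5 = 0.006.

Call:
move_arm([
  [0,0,0,0.002,0,0,0.01],
  [0,0,0,0.004,0,0,0.01],
  [0,0,0,0.006,0,0,0.01],
  [0,0,0,0.007,0,0,0.01],
  [0,0,0,0.007,0,0,0.01],
])

```text
clock: 21.42
eef_pos: [536.2, 76.6, 148.0]
tcp_rot: [3.142, 0.0, -0.311]
contact_force: [0.7, -0.9, -0.4]
opening: 0.167
grasp_force: 68.5
```

In the tool's units: 0.001 m / 0.5 = 0.002, 0.0005 m / 0.5 = 0.001.

Call:
move_arm([
  [0,0,0,0.001,0,0,0.01],
  [0,0,0,0.002,0,0,0.01],
  [0,0,0,0.002,0,0,0.01],
])

```text
clock: 21.8
eef_pos: [537.2, 76.3, 148.0]
tcp_rot: [3.142, -0.0, -0.311]
contact_force: [0.8, 0.2, -1.4]
opening: 0.167
grasp_force: 68.5
```

In the tool's units: 0.0015 m / 0.5 = 0.003, 0.001 m / 0.5 = 0.002.

Call:
move_arm([
  [0,0,0,0.001,0,0,0.01],
  [0,0,0,0.002,0,0,0.01],
  [0,0,0,0.003,0,0,0.01],
  [0,0,0,0.003,0,0,0.01],
])

```text
clock: 22.3
eef_pos: [538.7, 75.9, 148.0]
tcp_rot: [3.142, -0.0, -0.311]
contact_force: [0.5, -0.1, -0.4]
opening: 0.167
grasp_force: 68.5
```

In the tool's units: 0.002 m / 0.5 = 0.004, 0.001 m / 0.5 = 0.002.

Call:
move_arm([
  [0,0,0,0.002,0,0,0.01],
  [0,0,0,0.004,0,0,0.01],
  [0,0,0,0.004,0,0,0.01],
])

```text
clock: 22.68
eef_pos: [540.6, 75.2, 148.0]
tcp_rot: [-3.142, -0.0, -0.311]
contact_force: [0.7, -0.4, -0.4]
opening: 0.174
grasp_force: 68.5
```

The leg has entered the hole without contact force. Continue.

In the tool's units: 0.014 m / 0.5 = 0.028, 0.012 m / 0.5 = 0.024.

Call:
move_arm([
  [0,0,0,0.004,0,0,0.01],
  [0,0,0,0.008,0,0,0.01],
  [0,0,0,0.012,0,0,0.01],
  [0,0,0,0.016,0,0,0.01],
  [0,0,0,0.02,0,0,0.01],
  [0,0,0,0.024,0,0,0.01],
  [0,0,0,0.028,0,0,0.01],
  [0,0,0,0.028,0,0,0.01],
])

```text
clock: 23.68
eef_pos: [554.0, 71.0, 148.0]
tcp_rot: [-3.142, -0.0, -0.311]
contact_force: [-0.5, 0.5, -1.3]
opening: 0.165
grasp_force: 68.5
```

In the tool's units: 0.014 m / 0.5 = 0.028, 0.012 m / 0.5 = 0.024.

Call:
move_arm([
  [0,0,0,0.004,0,0,0.01],
  [0,0,0,0.008,0,0,0.01],
  [0,0,0,0.012,0,0,0.01],
  [0,0,0,0.016,0,0,0.01],
  [0,0,0,0.02,0,0,0.01],
  [0,0,0,0.024,0,0,0.01],
  [0,0,0,0.028,0,0,0.01],
  [0,0,0,0.028,0,0,0.01],
])

```text
clock: 24.68
eef_pos: [567.4, 66.6, 148.0]
tcp_rot: [-3.142, -0.0, -0.311]
contact_force: [-0.3, 0.0, -0.5]
opening: 0.17
grasp_force: 68.5
```

In the tool's units: 0.01 m / 0.5 = 0.02, 0.009 m / 0.5 = 0.018.

Call:
move_arm([
  [0,0,0,0.003,0,0,0.01],
  [0,0,0,0.006,0,0,0.01],
  [0,0,0,0.009,0,0,0.01],
  [0,0,0,0.012,0,0,0.01],
  [0,0,0,0.014,0,0,0.01],
  [0,0,0,0.016,0,0,0.01],
  [0,0,0,0.018,0,0,0.01],
  [0,0,0,0.02,0,0,0.01],
])

```text
clock: 25.68
eef_pos: [576.6, 64.4, 147.9]
tcp_rot: [-3.141, 0.001, -0.311]
contact_force: [-0.1, 5.0, -0.5]
opening: 0.165
grasp_force: 68.6
```

In the tool's units: 0.004 m / 0.5 = 0.008, 0.001 m / 0.5 = 0.002.

Call:
move_arm([
  [0,0,0,0.002,0,0,0.01],
  [0,0,0,0.004,0,0,0.01],
  [0,0,0,0.006,0,0,0.01],
  [0,0,0,0.008,0,0,0.01],
])

```text
clock: 26.18
eef_pos: [579.1, 63.2, 147.5]
tcp_rot: [-3.141, 0.003, -0.311]
contact_force: [-4.8, 7.8, -0.2]
opening: 0.169
grasp_force: 68.7
```

In the tool's units: 0.004 m / 0.5 = 0.008, 0.003 m / 0.5 = 0.006.

Call:
move_arm([
  [0,0,0,0.002,0,0,0.01],
  [0,0,0,0.004,0,0,0.01],
  [0,0,0,0.006,0,0,0.01],
  [0,0,0,0.008,0,0,0.01],
])

```text
clock: 26.68
eef_pos: [584.6, 62.0, 148.1]
tcp_rot: [-3.14, -0.0, -0.311]
contact_force: [0.8, 6.7, -0.3]
opening: 0.171
grasp_force: 68.6
```

In the tool's units: 0.003 m / 0.5 = 0.006, 0.002 m / 0.5 = 0.004.

Call:
move_arm([
  [0,0,0,0.002,0,0,0.01],
  [0,0,0,0.004,0,0,0.01],
  [0,0,0,0.006,0,0,0.01],
])

```text
clock: 27.05
eef_pos: [588.8, 60.7, 148.6]
tcp_rot: [-3.14, -0.003, -0.311]
contact_force: [4.7, 4.6, -1.2]
opening: 0.171
grasp_force: 68.6
```

The bow has sprung over the spindle. I'll finish the last ~9 mm gently.

In the tool's units: 0.0085 m / 0.5 = 0.017, 0.003 m / 0.5 = 0.006.

Call:
move_arm([
  [0,0,0,0.003,0,0,0.01],
  [0,0,0,0.006,0,0,0.01],
  [0,0,0,0.009,0,0,0.01],
  [0,0,0,0.012,0,0,0.01],
  [0,0,0,0.014,0,0,0.01],
  [0,0,0,0.016,0,0,0.01],
  [0,0,0,0.017,0,0,0.01],
  [0,0,0,0.017,0,0,0.01],
])

```text
clock: 28.05
eef_pos: [595.1, 57.4, 147.8]
tcp_rot: [3.141, 0.0, -0.311]
contact_force: [0.8, 0.2, -0.2]
opening: 0.168
grasp_force: 68.6
```

```bash
python3 -c "
from h import *
cadd([0,57+8.5,0,0]);cplan(626.3,47.5,148,-0.311)"
```

```text
t 28.05 cmd [595.4  57.7 148. ] -0.311 tcp [595.09  57.37 147.85] [ 3.141  0.    -0.311] F [ 0.8  0.2 -0.2] M [ 0.1  -0.17  0.07] open 14.3 | TURNz -0.0 SHIFT [32.6  0.2 -0. ]
```

The clip is home, with the seat about 1 mm short of the axis and no load. Release and rise.

Call:
move_arm([
  [0,0,0,0,0,0,0.02],
  [0,0,0,0,0,0,0.03],
  [0,0,0,0,0,0,0.045],
  [0,0,0,0,0,0,0.045],
])

```text
clock: 28.55
eef_pos: [595.2, 57.6, 148.0]
tcp_rot: [3.142, 0.0, -0.311]
contact_force: [-0.5, -0.4, 0.1]
opening: 0.53
grasp_force: 0.0
```

In the tool's units: -0.11 m / 0.5 = -0.22, -0.1 m / 0.5 = -0.2.

Call:
move_arm([
  [0,0,0,0,0,-0.03,0.045],
  [0,0,0,0,0,-0.08,0.045],
  [0,0,0,0,0,-0.14,0.045],
  [0,0,0,-0.04,0,-0.2,0.045],
  [0,0,0,-0.1,0,-0.22,0.045],
  [0,0,0,-0.14,0,-0.22,0.045],
  [0,0,0,-0.14,0,-0.22,0.045],
  [0,0,0,-0.14,0,-0.22,0.045],
])

```text
clock: 29.55
eef_pos: [529.0, 79.0, 257.8]
tcp_rot: [3.141, -0.0, -0.311]
contact_force: [-0.7, 0.8, -0.1]
opening: 0.529
grasp_force: 0.0
```

```bash
python3 w.py w6 >/dev/null
python3 - <<'E'
from h import *
np.set_printoptions(precision=1,suppress=True)
a=cv2.resize(np.load("w6.npz")["im"],(400,300));im,d=grab_frame("scene");b=cv2.resize(im[180:330,300:450],(400,400))
save("end",np.hstack([cv2.resize(a,(400,400)),b]));print(sensors.sense()["contact_force"],sensors.sense()["clock"])
f=np.load("w6.npz");W=cloud(dict(camera_matrix=f["K"],world_from_camera=f["T"]),f["d"]);u=np.array([np.cos(-.311),np.sin(-.311)])
X=(W[...,:2]-[626.3,47.5])@u;Y=(W[...,:2]-[626.3,47.5])@[-u[1],u[0]]
m=(f["d"]>0)&(abs(Y)<25)&(abs(X)<75)&(W[...,2]>138)&(W[...,2]<185)&(f["im"].max(-1)<75)
print("tab x along",np.percentile(X[m],[2,98]),"y",np.percentile(Y[m],[2,98]),"z",np.percentile(W[...,2][m],[5,50,95]))
E
```

```text
[ 0.6 -0.5 -0.3] 29.65
tab x along [-47.    6.5] y [-7.1 16. ] z [150.7 161.2 165.8]
```

View pics/end.png

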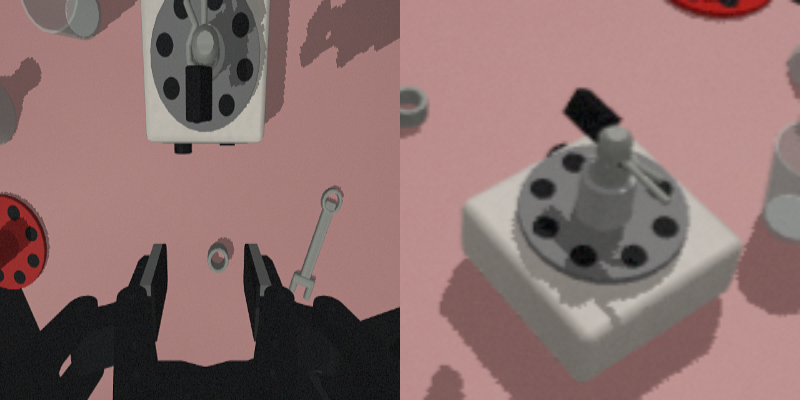

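The clip's leg is through the spindle, the bow is past it and the tab sits against it at (200,95) in the left panel. The carousel is seated and level, and the gripper is clear. Handing in.

```bash
python3 -c "
from rig import order
print(order.sign_off())"
```

```text
the job is handed in; nothing more can be done
None
```

I seated the carousel on the mixer's shoulder, pushed the R-clip fully home through the spindle's cross hole, let go of it, and handed the job in at about 30 s. The hand-in returned no verdict.

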